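# Park the wide spring vise open

### The arm

A 6-joint arm with a two-finger parallel gripper is mounted at the origin on the work surface. World frame = base frame: x ahead of the robot, y to its left, z up, the work surface at z = 0. Lengths are in m, angles in rad, forces in N, time in s.
With the tool pointing down it reaches from about 0.35 to 0.775 m from the base axis. Payload 7.3 kg.
Tool frame: the origin (TCP) lies midway between the tips of the shut fingers; the grasp point (between the pads) lies 19 mm behind it (robot.grip_depth is the z of the grasp point in the tool frame, in m); z points along the fingers, y is the line along which they close (so a half turn about z gives the same grasp; the last joint's range is limited). The gripper opens to 92 mm and grips with 3 to 60 N. Pads are 19 mm wide; open, the fingers measure 130 mm over their backs; the gripper's body (75 mm by 190 mm) begins 47 mm behind the grasp point.
Start: joints at [1.026, 0.342, 1.524, -0, 1.275, -0.146], TCP at [0.204, 0.484, 0.227] pointing down, gripper open.
Joint ranges: [-2.53, 2.53], [-0.77, 2.02], [0.04, 2.7], [-1, 4.14], [0.28, 2.66], [-3.11, 3.11]. Speed limits (rad/s): [2.57, 2.57, 3.14, 3.14, 3.14, 3.14].

### API

Orientations are given as [roll, pitch, yaw] about the fixed x, y, z axes, in that order (R = Rz(yaw) Ry(pitch) Rx(roll)).
In Python, from cell import robot, viewer gives the robot as it stands.
- The arm moves only by the tool step_arm, never from a script. Its argument "increments" is a list of rows, each an object with "delta_pos": the shift along the tool's x, y, z in cm, a list of three; "dr": the turn, a rotation vector about the tool's x, y, z in degrees, a list of three; "fingers": the closure, from -1 (fully open) to 1 (shut), so that 0 is half open. In form: [{"delta_pos": [tx, ty, tz], "dr": [wx, wy, wz], "fingers": fingers}, ...]. A call has exactly 5 rows; each row is the pose to reach, as a shift and turn from the pose commanded when the call began, along the tool's axes at that moment; what a row does not reach only later rows make up. A row lasts 1/8 s, in which the tool goes at most 62.5 mm and 10.7 degrees, less where a joint would pass 70% of its speed; a pose out of reach is approached as far as the arm can. A call with a gripper value outside its range is refused whole. The fingers move at their own pace and stop on an object; "newtons" is the grip in N (left out, the last holds). Time passes only in rows, so rows that repeat a pose let the fingers close, or fill a call up. It gives the time, the measured TCP pose, the force, the opening and the grip force at its end, in the units of the state.
- robot.observe(): the state, without advancing time (a new reading comes with each control period).
- viewer.read_camera(name): name is "scene" or "top" or "wrist"; returns the picture (384x512x3 uint8, red, green, blue); there is no depth.
- viewer.camera_params(name): a dict with "K" (3x3 intrinsics, pixels), "T" (4x4, takes a point from camera to world coordinates). Camera axes: x right, y down, z forward; pixel columns grow to the right and rows downward; lengths in m; the calibration is good to about 2 mm. A picture is of the moment at which its call begins: read the wrist's pose just before it. camera_params takes no time and is no camera call; for the wrist camera it gives the pose at the moment of the call.
- robot.hand_in(): hands the job in; it is judged then, once.
The state is a dict: "time": time; "qpos": joint angles; "qvel": joint speeds; "joint_efforts": joint torques, N m; "tool_pos": TCP position; "tool_rot": TCP orientation; "contact_force": force on the tool from outside, world axes, zero at the start; "torque": the same for the moment, N m; "opening": finger opening in m; "grip_force": force on a finger pad.
Only numpy, scipy, OpenCV 4.12 (cv2) and the standard library are available. Lean on these libraries where they do the work, as an engineer would, in place of code of your own. Each camera call takes 0.05 s, during which the arm holds its last target. There are 200 camera calls.

### The job

Two small spring vises for drilling wood are screwed to the workshop bench. Open the one with the wide jaw: draw its round knob back along the slot, away from the fixed wooden fence, then move it sideways into the side notch and let go so that it stays parked there and the jaw stands open. Leave the narrow-jawed vise closed.

Things in the scene. Friction and masses are not known exactly. Their poses are not given: they have to be found in the camera images.
- wide_knob_mid (a point): Centre of wide vise's black knob (28 mm across, 40 mm tall, does not turn), 82 mm above the bench; its 12 mm stem stands in a slot in a plate, top at 56 mm. Vise's axes: +x along the slot to the fence, roughly away from the robot (yaw within 0.3 rad), +y from slot to notch, z up. Jaw and fence 130 mm wide, at most 62 mm high (narrow vise: 50 mm wide, otherwise equal, its knob over 200 mm away).
- wide_jaw (a joint): Wide vise's jaw and knob drawn back to -x, in m: 0 closed, 0.07 slot's end. Spring pulls to 0: 4 N at 0, 9.6 N at 0.07. From above the slot is a hook (J): straight back 70 mm; a cross channel to +y, passable when drawn 52 to 70 mm (aim 61); then the notch, beside the slot behind a 7 mm tongue, runs back to +x. Once there and let go, the spring seats the stem at 0.040.
- wide_knob (a joint): How far the wide vise's knob stands sideways to +y from the middle of the slot, in m: limits -0.003 to 0.036; -0.003 at rest in the slot, 0.022 to 0.036 in the notch (aim 0.029). A weak spring (under 2 N) pulls it back towards the slot.
- narrow_jaw (a joint): How far the narrow vise's jaw is drawn back, in m: 0 closed. Leave it closed.

How it is judged:
At the end, for the whole second after the job is handed in: The wide vise's knob rests in its side notch: drawn back 30 to 50 mm (40 when parked), more than 16 mm to the side of the slot, and still; the narrow vise is closed to within 10 mm (value of joint wide_jaw between 0.03 and 0.05 m and value of joint wide_knob above 0.016 m and velocity of joint wide_jaw between -0.01 and 0.01 m/s and value of joint narrow_jaw below 0.01 m); the robot touches nothing.
It fails at once if the narrow vise's jaw is drawn back by more than 15 mm (value of joint narrow_jaw above 0.015 m).
It also fails if it takes over 29 s, if anything falls off the work surface, if the arm or the gripper's body presses on something with over 40 N, if the wrist force passes 120 N, or if a joint passes its speed limit or range.

## Working session

There is one attempt and no reset: what is moved stays moved. The work goes in short steps, Python scripts to look and compute and a tool call to move; the robot and the scene stay as the last step left them, time stands still between calls to the robot, and variables do not carry over. Pictures are saved under pics/ and viewed, at most 10 in all, crops included, and the job is handed in when it is done.

Besides the shell and the picture viewer there is one more tool, called after ">>>" in YAML: its name, and indented under it one key for each argument. step_arm: Moves the arm, as the interface text tells. Its arguments: {"type":"object","properties":{"increments":{"type":"array"},"newtons":{"type":"number"}},"required":["increments"]}

```bash
mkdir -p pics
python3 - <<'E'
from cell import robot, viewer
import cv2, numpy as np
s=robot.observe(); print({k:np.round(v,3).tolist() for k,v in s.items()}, robot.grip_depth)
a=[]
for n in ("scene","top"):
    p=viewer.camera_params(n); im=viewer.read_camera(n); cv2.imwrite(f"pics/{n}.png",im[:,:,::-1])
    print(n,np.round(p["K"],1).tolist(),np.round(p["T"],3).tolist())
E
```

```text
{'time': 0.0, 'qpos': [1.026, 0.343, 1.525, -0.0, 1.275, -0.146], 'qvel': [-0.0, -0.0, -0.0, 0.0, 0.002, -0.002], 'joint_efforts': [0.001, -43.124, -24.422, 0.072, 0.056, -0.0], 'tool_pos': [0.204, 0.483, 0.226], 'tool_rot': [-3.14, -0.0, 2.743], 'contact_force': [0.873, 0.307, -0.379], 'torque': [0.007, -0.011, -0.021], 'grip_force': 0.0, 'opening': 0.092} -0.0188
scene [[464.2, 0.0, 250.7], [0.0, 464.2, 203.5], [0.0, 0.0, 1.0]] [[0.531, 0.691, -0.491, 1.004], [0.847, -0.428, 0.315, -0.253], [0.008, -0.583, -0.812, 0.797], [0.0, 0.0, 0.0, 1.0]]
top [[443.0, 0.0, 260.1], [0.0, 443.0, 187.4], [0.0, 0.0, 1.0]] [[-0.005, -0.992, 0.125, 0.49], [-1.0, 0.004, -0.014, -0.01], [0.013, -0.125, -0.992, 0.854], [0.0, 0.0, 0.0, 1.0]]
```

View pics/scene.png

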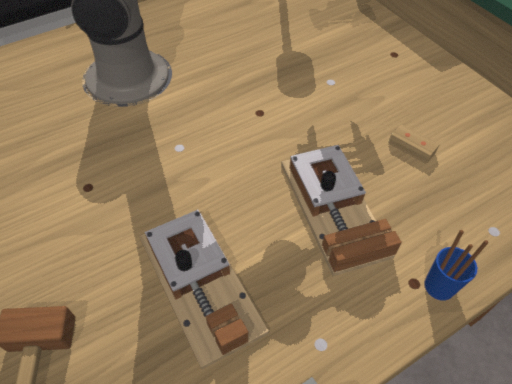

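View pics/top.png

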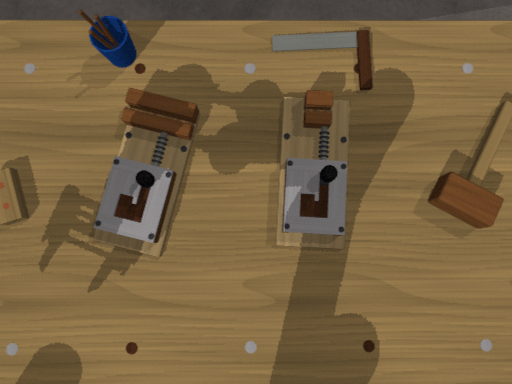

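The wide vise is at the left in the top view, with its knob near (145,179); in the scene view the knob is near (328,181). The notch lies on the left of the slot. Next I'll segment the knob and zoom in.

```bash
cat > h.py <<'E'
import numpy as np, cv2
from cell import robot, viewer
def ray(n,uv,P=None):
    p=P or viewer.camera_params(n); d=p["T"][:3,:3]@np.linalg.solve(p["K"],[uv[0],uv[1],1]); return p["T"][:3,3],d/np.linalg.norm(d)
def tri(rs):
    A=[np.eye(3)-np.outer(d,d) for o,d in rs]
    X=np.linalg.solve(sum(A),sum(a@o for a,(o,d) in zip(A,rs)))
    return X,[np.linalg.norm(a@(X-o)) for a,(o,d) in zip(A,rs)]
def onz(n,uv,z,P=None):
    o,d=ray(n,uv,P); return o+d*(z-o[2])/d[2]
def blob(im,c,r=30,th=40):
    x0,y0=c[0]-r,c[1]-r; g=im[y0:y0+2*r,x0:x0+2*r].max(2)
    n,l,s,ce=cv2.connectedComponentsWithStats((g<th).astype(np.uint8))
    i=1+np.argmax([s[k,4]-20*np.hypot(*(ce[k]-r)) for k in range(1,n)])
    return ce[i]+[x0,y0],s[i]
E
python3 - <<'E'
from h import *
t=cv2.imread("pics/top.png"); s=cv2.imread("pics/scene.png")
a,sa=blob(t,(145,179),15); b,sb=blob(s,(328,181),15); print(a,sa,b,sb)
X,e=tri([ray("top",a),ray("scene",b)]); print("knob",X.round(4),e)
c1=cv2.resize(t[85:260,85:205],None,fx=3.3,fy=3.3,interpolation=cv2.INTER_CUBIC)
c2=cv2.resize(s[135:275,270:410],None,fx=2.85,fy=2.85,interpolation=cv2.INTER_CUBIC)
o=np.zeros((600,800,3),np.uint8);o[:c1.shape[0],:c1.shape[1]]=c1;o[:c2.shape[0],400:400+c2.shape[1]]=c2[:,:400]
cv2.imwrite("pics/crop.png",o)
E
```

```text
[144.72222222 179.43650794] [  6   7  19  23 252] [327.89447236 180.31155779] [  9   5  13  19 199]
knob [0.6034 0.1834 0.0803] [np.float64(0.0010610632200840256), np.float64(0.001061063220084)]
```

View pics/crop.png

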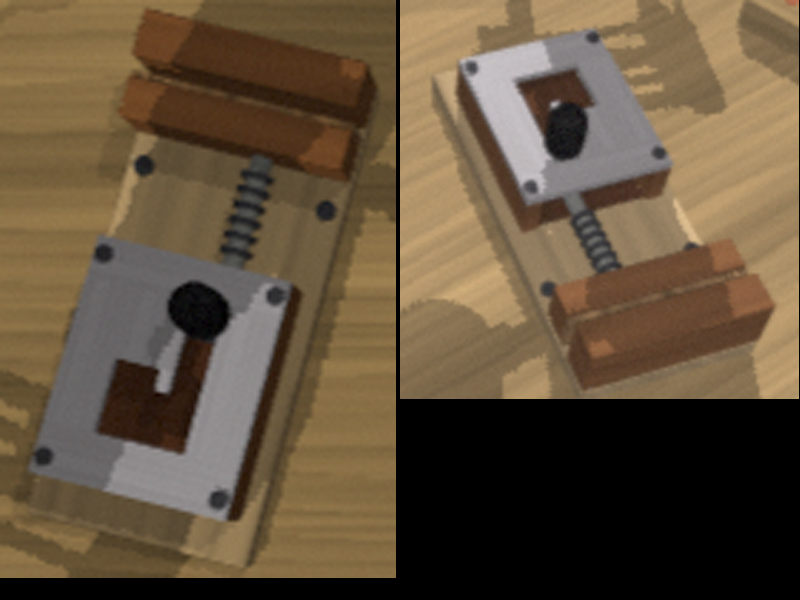

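The crop shows the plate screws at (104,253), (276,296), (42,456) and (218,499). The hook's notch opens to the left, which is +y, and the knob triangulates to z of about 0.080. Next I'll compute the yaw and the approach.

```bash
cat >> h.py <<'E'
from scipy.spatial.transform import Rotation as R
def goto(p,yaw):
    "delta (cm, tool axes) and turn (deg) from present TCP to p, pointing down with yaw"
    s=robot.observe(); A=R.from_euler("xyz",s["tool_rot"]); B=R.from_euler("xyz",[np.pi,0,yaw])
    return (A.inv().apply(np.array(p)-s["tool_pos"])*100).round(2),(A.inv()*B).as_rotvec(degrees=True).round(1)
E
python3 - <<'E'
from h import *
q=[onz("top",np.array(c)/3.3+85,.056)[:2] for c in [(104,253),(276,296),(42,456),(218,499)]]
# +x dir: back->front; y dir: right->left
for d in (q[0]-q[2],q[1]-q[3]): print("x",np.arctan2(d[1],d[0]),np.linalg.norm(d))
for d in (q[0]-q[1],q[2]-q[3]): print("y",np.arctan2(-d[0],d[1]),np.linalg.norm(d))
yaw=-.24
print(goto([.603,.183,.18],np.pi+yaw), goto([.603,.183,.068],np.pi+yaw))
E
```

```text
x -0.25879358400699787 0.11551321547017111
x -0.2558098345570962 0.11474187604988634
y -0.2502519800497817 0.09824594136927133
y -0.2424535817226659 0.0985978802408018
(array([-48.47, -12.18,   4.62]), array([-0.1, -0. , -9.1])) (array([-48.47, -12.16,  15.82]), array([-0.1, -0. , -9.1]))
```

>>> step_arm:
  increments:
    - {"delta_pos": [-4.8, -1.2, 0], "dr": [0, 0, -2], "fingers": -1}
    - {"delta_pos": [-9.7, -2.4, 0], "dr": [0, 0, -4], "fingers": -1}
    - {"delta_pos": [-14.5, -3.6, 0], "dr": [0, 0, -6], "fingers": -1}
    - {"delta_pos": [-19.4, -4.9, 0], "dr": [0, 0, -8], "fingers": -1}
    - {"delta_pos": [-24.2, -6.1, 0], "dr": [0, 0, -8.4], "fingers": -1}
  newtons: 40

```text
time: 0.72
tool_pos: [0.4042, 0.3324, 0.2264]
tool_rot: [-3.141, -0.0, 2.89]
contact_force: [-1.0, 1.0, 0.8]
opening: 0.0917
grip_force: 0.0
```

Run:
```python
from h import *
print(goto([.603,.183,.18],np.pi-.252))
```

```text
(array([-22.98,  -9.51,   4.64]), array([-0., -0.,  0.]))
```

>>> step_arm:
  increments:
    - {"delta_pos": [-5, -2.1, 0.9], "dr": [0, 0, 0], "fingers": -1}
    - {"delta_pos": [-10.5, -4.4, 1.8], "dr": [0, 0, 0], "fingers": -1}
    - {"delta_pos": [-16, -6.6, 2.8], "dr": [0, 0, 0], "fingers": -1}
    - {"delta_pos": [-21, -8.7, 4], "dr": [0, 0, 0], "fingers": -1}
    - {"delta_pos": [-23, -9.5, 4.6], "dr": [0, 0, 0], "fingers": -1}

```text
time: 1.35
tool_pos: [0.6036, 0.1818, 0.179]
tool_rot: [-3.141, -0.002, 2.887]
contact_force: [-0.5, 0.5, 0.6]
opening: 0.0923
grip_force: 0.0
```

>>> step_arm:
  increments:
    - {"delta_pos": [0, 0, 0], "dr": [0, 0, 0], "fingers": -1}
    - {"delta_pos": [0, 0, 0], "dr": [0, 0, 0], "fingers": -1}
    - {"delta_pos": [0, 0, 0], "dr": [0, 0, 0], "fingers": -1}
    - {"delta_pos": [0, 0, 0], "dr": [0, 0, 0], "fingers": -1}
    - {"delta_pos": [0, 0, 0], "dr": [0, 0, 0], "fingers": -1}

```text
time: 1.98
tool_pos: [0.6019, 0.1848, 0.1811]
tool_rot: [3.141, 0.0, 2.89]
contact_force: [0.1, 0.0, 0.2]
opening: 0.0917
grip_force: 0.0
```

Run:
```python
from h import *
P=viewer.camera_params("wrist"); im=viewer.read_camera("wrist"); cv2.imwrite("pics/w1.png",im[:,:,::-1]); np.savez("w1.npz",K=P["K"],T=P["T"])
p=np.linalg.inv(P["T"])@[.603,.183,.082,1]; print("expect",(P["K"]@(p[:3]/p[2])).round(1)); print(P["T"].round(3).tolist(),P["K"].round(0).tolist())
print(goto([.603,.183,.068],np.pi-.252))
```

```text
expect [252.7 194.1   1. ]
[[0.25, 0.935, 0.25, 0.535], [0.968, -0.241, -0.064, 0.201], [0.0, 0.258, -0.966, 0.34], [0.0, 0.0, 0.0, 1.0]] [[297.0, 0.0, 253.0], [0.0, 297.0, 192.0], [0.0, 0.0, 1.0]]
(array([-0.13, -0.13, 11.3 ]), array([0., 0., 0.]))
```

View pics/w1.png

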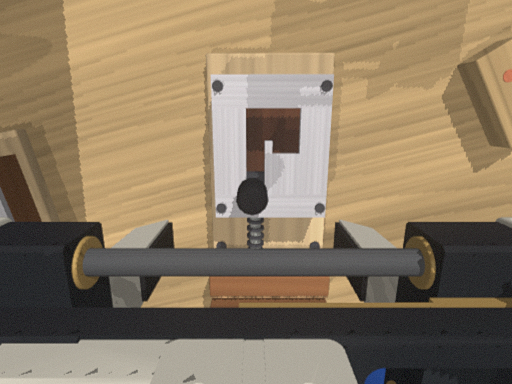

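The wrist view shows the knob at (252,196), about 2 px from the predicted (252.7,194.1). The plate is square to the image, so I can go down.

>>> step_arm:
  increments:
    - {"delta_pos": [-0.1, -0.1, 3], "dr": [0, 0, 0], "fingers": -1}
    - {"delta_pos": [-0.1, -0.1, 6], "dr": [0, 0, 0], "fingers": -1}
    - {"delta_pos": [-0.1, -0.1, 9], "dr": [0, 0, 0], "fingers": -1}
    - {"delta_pos": [-0.1, -0.1, 10.7], "dr": [0, 0, 0], "fingers": -1}
    - {"delta_pos": [-0.1, -0.1, 11.2], "dr": [0, 0, 0], "fingers": -1}

```text
time: 2.65
tool_pos: [0.6026, 0.183, 0.0679]
tool_rot: [-3.141, -0.001, 2.889]
contact_force: [0.3, -0.5, -0.5]
opening: 0.0918
grip_force: 0.0
```

>>> step_arm:
  increments:
    - {"delta_pos": [0, 0, 0], "dr": [0, 0, 0], "fingers": 0}
    - {"delta_pos": [0, 0, 0], "dr": [0, 0, 0], "fingers": 0.2}
    - {"delta_pos": [0, 0, 0], "dr": [0, 0, 0], "fingers": 0.3}
    - {"delta_pos": [0, 0, 0], "dr": [0, 0, 0], "fingers": 0.3}
    - {"delta_pos": [0, 0, 0], "dr": [0, 0, 0], "fingers": 0.3}

```text
time: 3.28
tool_pos: [0.603, 0.1831, 0.0689]
tool_rot: [3.141, 0.0, 2.889]
contact_force: [-0.7, -1.2, 1.2]
opening: 0.0463
grip_force: 0.0
```

>>> step_arm:
  increments:
    - {"delta_pos": [0, 0, 0], "dr": [0, 0, 0], "fingers": 0.6}
    - {"delta_pos": [0, 0, 0], "dr": [0, 0, 0], "fingers": 0.8}
    - {"delta_pos": [0, 0, 0], "dr": [0, 0, 0], "fingers": 1}
    - {"delta_pos": [0, 0, 0], "dr": [0, 0, 0], "fingers": 1}
    - {"delta_pos": [0, 0, 0], "dr": [0, 0, 0], "fingers": 1}

```text
time: 3.9
tool_pos: [0.6029, 0.1832, 0.0687]
tool_rot: [3.141, 0.0, 2.889]
contact_force: [0.1, 0.7, 0.4]
opening: 0.0269
grip_force: 40.0
```

Run:
```python
from h import *
s=robot.observe(); print({k:np.round(s[k],4).tolist() for k in ("time","tool_pos","tool_rot","contact_force","opening","grip_force")})
```

```text
{'time': 3.9, 'tool_pos': [0.6029, 0.1832, 0.0687], 'tool_rot': [3.1414, 0.0001, 2.8894], 'contact_force': [0.0621, 0.662, 0.3613], 'opening': 0.0269, 'grip_force': 40.0}
```

>>> step_arm:
  increments:
    - {"delta_pos": [0.5, 0, 0], "dr": [0, 0, 0], "fingers": 1}
    - {"delta_pos": [1.2, 0, 0], "dr": [0, 0, 0], "fingers": 1}
    - {"delta_pos": [1.9, 0, 0], "dr": [0, 0, 0], "fingers": 1}
    - {"delta_pos": [2.6, 0, 0], "dr": [0, 0, 0], "fingers": 1}
    - {"delta_pos": [3.3, 0, 0], "dr": [0, 0, 0], "fingers": 1}

```text
time: 4.53
tool_pos: [0.5719, 0.191, 0.0688]
tool_rot: [3.141, 0.003, 2.889]
contact_force: [7.7, -1.8, -5.4]
opening: 0.0265
grip_force: 40.0
```

>>> step_arm:
  increments:
    - {"delta_pos": [0.7, 0, 0], "dr": [0, 0, 0], "fingers": 1}
    - {"delta_pos": [1.4, 0, 0], "dr": [0, 0, 0], "fingers": 1}
    - {"delta_pos": [2.1, 0, 0], "dr": [0, 0, 0], "fingers": 1}
    - {"delta_pos": [2.8, 0, 0], "dr": [0, 0, 0], "fingers": 1}
    - {"delta_pos": [2.8, 0, 0], "dr": [0, 0, 0], "fingers": 1}

```text
time: 5.15
tool_pos: [0.5451, 0.1979, 0.0688]
tool_rot: [3.141, 0.004, 2.89]
contact_force: [7.4, -2.5, -7.9]
opening: 0.0267
grip_force: 40.0
```

Run:
```python
from h import *
s=robot.observe(); c,k=np.cos(.252),np.sin(.252); d=s["tool_pos"][:2]-[.6029,.1832]
print("drawn",-(c*d[0]-k*d[1]),"side",k*d[0]+c*d[1],s["contact_force"],s["opening"])
P=viewer.camera_params("wrist"); im=viewer.read_camera("wrist"); cv2.imwrite("pics/w2.png",im[:,:,::-1]); np.savez("w2.npz",K=P["K"],T=P["T"])
```

```text
drawn 0.05960191233271418 side -0.00013670213027371092 [ 7.37650122 -2.48727124 -7.90337345] 0.02666917482302045
```

View pics/w2.png

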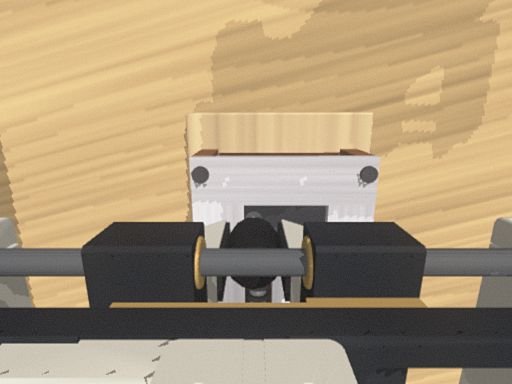

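The knob is still between the fingers at (253,250) and is drawn about 60 mm, so it sits in the cross channel. Next I move it sideways.

>>> step_arm:
  increments:
    - {"delta_pos": [0.1, 0.6, 0], "dr": [0, 0, 0], "fingers": 1}
    - {"delta_pos": [0.1, 1.3, 0], "dr": [0, 0, 0], "fingers": 1}
    - {"delta_pos": [0.1, 2.1, 0], "dr": [0, 0, 0], "fingers": 1}
    - {"delta_pos": [0.1, 2.8, 0], "dr": [0, 0, 0], "fingers": 1}
    - {"delta_pos": [0.1, 3.2, 0], "dr": [0, 0, 0], "fingers": 1}

```text
time: 5.82
tool_pos: [0.5526, 0.2288, 0.0687]
tool_rot: [-3.142, 0.004, 2.889]
contact_force: [7.5, -4.1, -5.1]
opening: 0.0266
grip_force: 40.0
```

```bash
cat >> h.py <<'E'
def st():
    s=robot.observe(); c,k=np.cos(.252),np.sin(.252); d=s["tool_pos"][:2]-[.6029,.1832]
    print("t",s["time"],"drawn",-(c*d[0]-k*d[1]),"side",k*d[0]+c*d[1]-.003,s["contact_force"],s["opening"])
E
python3 -c "from h import *; st()"
```

```text
t 5.825 drawn 0.06009262580093862 side 0.02860731726659967 [ 7.52565005 -4.10018082 -5.07809865] 0.026554657485158666
```

>>> step_arm:
  increments:
    - {"delta_pos": [-0.4, 0, 0], "dr": [0, 0, 0], "fingers": 1}
    - {"delta_pos": [-0.9, 0, 0], "dr": [0, 0, 0], "fingers": 1}
    - {"delta_pos": [-1.4, 0, 0], "dr": [0, 0, 0], "fingers": 1}
    - {"delta_pos": [-1.8, 0, 0], "dr": [0, 0, 0], "fingers": 1}
    - {"delta_pos": [-1.8, 0, 0], "dr": [0, 0, 0], "fingers": 1}

```text
time: 6.45
tool_pos: [0.5699, 0.2239, 0.0688]
tool_rot: [-3.141, 0.003, 2.889]
contact_force: [7.4, -3.0, -4.2]
opening: 0.027
grip_force: 40.0
```

```bash
python3 -c "from h import *; st()"
```

```text
t 6.45 drawn 0.04211078325495358 side 0.028164786810948757 [ 7.44440941 -2.96310986 -4.16630043] 0.02697087637093928
```

>>> step_arm:
  increments:
    - {"delta_pos": [0, 0, 0], "dr": [0, 0, 0], "fingers": 0.3}
    - {"delta_pos": [0, 0, 0], "dr": [0, 0, 0], "fingers": 0}
    - {"delta_pos": [0, 0, 0], "dr": [0, 0, 0], "fingers": -0.3}
    - {"delta_pos": [0, 0, 0], "dr": [0, 0, 0], "fingers": -0.6}
    - {"delta_pos": [0, 0, 0], "dr": [0, 0, 0], "fingers": -0.6}

```text
time: 7.08
tool_pos: [0.5682, 0.2251, 0.0687]
tool_rot: [3.142, -0.0, 2.89]
contact_force: [0.3, -0.1, 0.0]
opening: 0.0675
grip_force: 0.0
```

>>> step_arm:
  increments:
    - {"delta_pos": [0, 0, -2], "dr": [0, 0, 0], "fingers": -0.6}
    - {"delta_pos": [0, 0, -5], "dr": [0, 0, 0], "fingers": -0.6}
    - {"delta_pos": [0, 0, -9], "dr": [0, 0, 0], "fingers": -0.6}
    - {"delta_pos": [0, 0, -12], "dr": [0, 0, 0], "fingers": -0.6}
    - {"delta_pos": [0, 0, -14], "dr": [0, 0, 0], "fingers": -0.6}

```text
time: 7.7
tool_pos: [0.5686, 0.2251, 0.2106]
tool_rot: [3.14, 0.002, 2.889]
contact_force: [-0.9, -0.6, -0.8]
opening: 0.0735
grip_force: 0.0
```

Run:
```python
from h import *
st(); P=viewer.camera_params("wrist"); im=viewer.read_camera("wrist"); cv2.imwrite("pics/w3.png",im[:,:,::-1])
b,_=blob(im,(256,185),60); X=onz("wrist",b,.082,P); c,k=np.cos(.252),np.sin(.252); d=X[:2]-[.6029,.1832]
print(b,X,"drawn",-(c*d[0]-k*d[1]),"side",k*d[0]+c*d[1]-.003)
```

```text
t 7.7 drawn 0.043662068834204086 side 0.029072731046188228 [-0.86059742 -0.60281627 -0.81413656] 0.07349281500919441
[263. 185.] [0.57118266 0.23358771 0.082     ] drawn 0.043279310963939666 side 0.03788780807862742
```

View pics/w3.png

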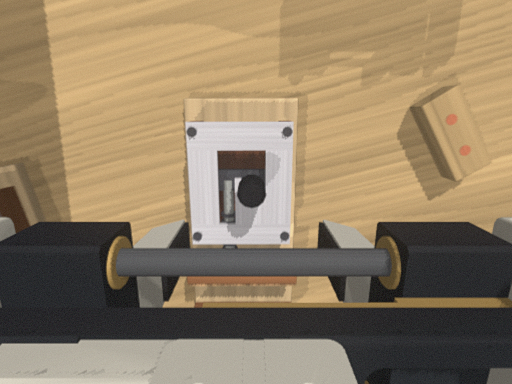

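The knob is at (251,191), in the notch on the +y side of the tongue. It's free of the fingers and the jaw stands open.

Run:
```python
from h import *
X=onz("wrist",(251,191),.082); c,k=np.cos(.252),np.sin(.252); d=X[:2]-[.6029,.1832]
print("drawn",-(c*d[0]-k*d[1]),"side",k*d[0]+c*d[1]-.003)
print(robot.hand_in())
```

```text
drawn 0.035201721312220914 side 0.02666335221941268
the job is handed in; nothing more can be done
None
```

The job is handed in. The wide vise's knob is parked in its side notch, measured from the last wrist picture at about 35 mm drawn back and 27 mm to the side. The fingers were clear of it, and the narrow vise was never approached.

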